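# Make up the trays for the blood round

### The job

Make up the two trays for the blood round. On the tray with the blue pad build a neat stack of three tube racks, purple caps at the bottom in the middle of the pad, red caps on top of it and yellow caps uppermost; put the green-capped rack in the middle of the pad of the other tray, the orange one. Each rack lies lengthwise with its tray, squarely on what is below it with edges in line; keep the racks upright, set them down without dropping them, and leave the grey-capped rack, bowl, tape and bottle where they stand.

Things in the scene. Friction and masses are not known exactly. Their poses are not given: they have to be found in the camera images.
- rack_purple: loose white foam rack of micro blood tubes with 12 purple caps (4 along x by 3 along y); foam block 84 (x) x 56 (y) x 40 mm, caps 12 mm proud in a flat-topped field of about 74 x 50 mm, 52 mm high in all; a rack stacked on it rests on the caps, its underside 52 mm above this one's underside; about 120 g; origin: centre of the underside, x along the 84 mm side, y along the 56 mm side (grip the foam across y), z up; half a turn makes no difference
- rack_red: loose white foam rack of micro blood tubes with 12 red caps (4 along x by 3 along y); foam block 84 (x) x 56 (y) x 40 mm, caps 12 mm proud in a flat-topped field of about 74 x 50 mm, 52 mm high in all; a rack stacked on it rests on the caps, its underside 52 mm above this one's underside; about 120 g; origin: centre of the underside, x along the 84 mm side, y along the 56 mm side (grip the foam across y), z up; half a turn makes no difference
- rack_yellow: loose white foam rack of micro blood tubes with 12 yellow caps (4 along x by 3 along y); foam block 84 (x) x 56 (y) x 40 mm, caps 12 mm proud in a flat-topped field of about 74 x 50 mm, 52 mm high in all; a rack stacked on it rests on the caps, its underside 52 mm above this one's underside; about 120 g; origin: centre of the underside, x along the 84 mm side, y along the 56 mm side (grip the foam across y), z up; half a turn makes no difference
- rack_green: loose white foam rack of micro blood tubes with 12 green caps (4 along x by 3 along y); foam block 84 (x) x 56 (y) x 40 mm, caps 12 mm proud in a flat-topped field of about 74 x 50 mm, 52 mm high in all; a rack stacked on it rests on the caps, its underside 52 mm above this one's underside; about 120 g; origin: centre of the underside, x along the 84 mm side, y along the 56 mm side (grip the foam across y), z up; half a turn makes no difference
- rack_grey: loose white foam rack of micro blood tubes with 12 dark grey caps (4 along x by 3 along y); foam block 84 (x) x 56 (y) x 40 mm, caps 12 mm proud in a flat-topped field of about 74 x 50 mm, 52 mm high in all; a rack stacked on it rests on the caps, its underside 52 mm above this one's underside; about 120 g; origin: centre of the underside, x along the 84 mm side, y along the 56 mm side (grip the foam across y), z up; half a turn makes no difference; not wanted: leave it alone
- tray_blue: fixed shallow steel tray, 140 (x) x 110 (y) mm, with a lip 12 mm high all round and a blue pad 96 x 68 mm in its middle; the top of the pad, on which a rack stands, is 6 mm above the tray's underside; origin: centre of the underside, x along the long side, z up; half a turn makes no difference
- tray_orange: fixed shallow steel tray, 140 (x) x 110 (y) mm, with a lip 12 mm high all round and an orange pad 96 x 68 mm in its middle; the top of the pad, on which a rack stands, is 6 mm above the tray's underside; origin: centre of the underside, x along the long side, z up; half a turn makes no difference
- gallipot: loose small steel bowl, 56 mm across, 35 mm high; origin: centre of the underside; leave it alone
- tape: loose roll of paper tape lying flat, 50 mm across, 25 mm high; origin: centre of the underside; leave it alone
- bottle: loose glass bottle with a red cap, 54 mm across, 125 mm high, standing behind the racks; origin: centre of the underside; leave it alone

How it is judged:
At the end, for the whole second after the job is handed in: Purple lies on the blue pad and green on the orange pad, within 15 mm of the tray's middle; red lies on purple and yellow on red, within 12 mm of the middle of the rack below; each is flat, upright, at rest and in line with what is below to 0.2 rad (half a turn is the same) (horizontal distance between rack_purple and tray_blue below 0.015 m and z of rack_purple in the frame of tray_blue between 0.002 and 0.01 m and angle between the x axis of rack_purple and the x axis of tray_blue, either way round below 0.2 rad and angle between each of rack_purple, rack_red, rack_yellow, rack_green's own z axis and vertical below 0.08 rad and horizontal distance between rack_red and rack_purple below 0.012 m and z of rack_red in the frame of rack_purple between 0.048 and 0.056 m and angle between the x axis of rack_red and the x axis of rack_purple, either way round below 0.2 rad and horizontal distance between rack_yellow and rack_red below 0.012 m and z of rack_yellow in the frame of rack_red between 0.048 and 0.056 m and angle between the x axis of rack_yellow and the x axis of rack_red, either way round below 0.2 rad and horizontal distance between rack_green and tray_orange below 0.015 m and z of rack_green in the frame of tray_orange between 0.002 and 0.01 m and angle between the x axis of rack_green and the x axis of tray_orange, either way round below 0.2 rad and linear speed of each of rack_purple, rack_red, rack_yellow, rack_green below 0.02 m/s and angular speed of each of rack_purple, rack_red, rack_yellow, rack_green below 0.1 rad/s); the robot touches nothing.
It fails at once if the grey-capped rack, bowl, tape or bottle is shifted by more than 20 mm (distance of any of rack_grey, gallipot, tape, bottle from where it was at the start of the episode above 0.02 m).
It fails at once if a rack is tipped by more than 40 degrees (angle between any of rack_purple, rack_red, rack_yellow, rack_green's own z axis and vertical above 0.7 rad).
It fails at once if a rack is dropped (falls freely by about 2 cm or more) ((contact force between rack_purple and anything else below 0.01 N and linear speed of rack_purple above 0.6 m/s) or (contact force between rack_red and anything else below 0.01 N and linear speed of rack_red above 0.6 m/s) or (contact force between rack_yellow and anything else below 0.01 N and linear speed of rack_yellow above 0.6 m/s) or (contact force between rack_green and anything else below 0.01 N and linear speed of rack_green above 0.6 m/s)).
It also fails if it takes over 120 s, if anything falls off the work surface, if the arm or the gripper's body presses on something with over 40 N, if the wrist force passes 120 N, or if a joint passes its speed limit or range.

### The arm

A 6-joint arm with a two-finger parallel gripper is mounted at the origin on the work surface. World frame = base frame: x ahead of the robot, y to its left, z up, the work surface at z = 0. Lengths are in m, angles in rad, forces in N, time in s.
With the tool pointing down it reaches from about 0.35 to 0.85 m from the base axis. Payload 8.1 kg.
Tool frame: the origin (TCP) lies on the centre line of the jaws, within the pads' length; the fingertips stand 17 mm ahead of it and the grasp point (between the pads) lies 2 mm behind it (robot.tips_ahead is the z of the fingertips in the tool frame, in m); z points along the fingers, y is the line along which they close (so a half turn about z gives the same grasp; the last joint's range is limited). The gripper opens to 85 mm and grips with 20 to 120 N. Pads are 22 mm wide; open, the fingers measure 114 mm over their backs; the gripper's body (76 mm by 85 mm) begins 54 mm behind the grasp point. The pads swing forward as they close: fully open they stand 13 mm farther back than shut.
Start: joints at [-1.219, 0.13, 1.488, -0, 1.523, -0.085], TCP at [0.254, -0.544, 0.248] pointing down, gripper open.
Joint ranges: [-2.96, 2.96], [-0.89, 2.26], [0.02, 2.5], [-1.34, 4.48], [0, 2.73], [-2.66, 2.66]. Speed limits (rad/s): [2.39, 2.39, 2.79, 3.14, 3.14, 3.14].

### API

Orientations are given as a unit quaternion [w, x, y, z].
In Python, from workcell import get_state, vision, ticket, robot gives the robot as it stands.
- The arm moves only by the tool arm_command, never from a script. Its argument "increments" is one flat list of numbers, 7 for each row, row after row: the shift along the tool's x, y, z scaled (see below), then the turn, a rotation vector about the tool's x, y, z scaled (see below), then the opening, from -1 (shut) to 1 (fully open), so that 0 is half open. A call has 1 to 12 rows; each row is the pose to reach, as a shift and turn from the pose commanded when the call began, along the tool's axes at that moment; what a row does not reach only later rows make up. The controller multiplies each number of a shift by 0.8 m and each number of a turn by 0.5 rad. A row lasts 1/8 s, in which the tool goes at most 62.5 mm and 10.7 degrees, less where a joint would pass 70% of its speed; a pose out of reach is approached as far as the arm can. A call with a number of a shift or a turn outside -1 to 1 is refused whole. A call with a gripper value outside its range is refused whole. The fingers move at their own pace and stop on an object; "squeeze" is the grip in N (left out, the last holds). Time passes only in rows, so rows that repeat a pose let the fingers close. It gives the time, the measured TCP pose, the force, the opening and the grip force at its end, in the units of the state.
- get_state(): the state, without advancing time (a new reading comes with each control period).
- vision.get_image(name): name is "side" or "top" or "wrist"; returns a dict with "color" (420x560x3 uint8, blue, green, red), "z_map" (420x560 float32, m along the optical axis (not along the pixel's ray), 0 where there is no reading), "fx", "fy", "cx", "cy" (pixels), "k1" (the pictures are not rectified: a ray, as slopes to the right and down, at radius r is drawn at 1 + k1 r^2 times it, then the intrinsics apply), "R" (3x3) and "t" (3): a world point X has camera coordinates R X + t; the wrist camera has in their place "T_tool_cam" (4x4, takes a point from camera to tool coordinates, whose origin is the TCP and whose axes are the flange's). Camera axes: x right, y down, z forward; pixel columns grow to the right and rows downward; lengths in m; the calibration is good to about 2 mm. A picture is of the moment at which its call begins: read the wrist's pose just before it.
- ticket.sign_off(): hands the job in; it is judged then, once.
The state is a dict: "t": time; "qpos": joint angles; "joint_velocities": joint speeds; "tau": joint torques, N m; "ee_pos": TCP position; "orientation": TCP orientation; "force": force on the tool from outside, world axes, zero at the start; "moment": the same for the moment, N m; "width": finger opening in m; "grasp_force": force on a finger pad.
Only numpy, scipy, OpenCV 4.12 (cv2) and the standard library are available. Lean on these libraries where they do the work, as an engineer would, in place of code of your own. Each camera call takes 0.05 s, during which the arm holds its last target. There are 200 camera calls.

## Working session

There is one attempt and no reset: what is moved stays moved. The work goes in short steps, Python scripts to look and compute and a tool call to move; the robot and the scene stay as the last step left them, time stands still between calls to the robot, and variables do not carry over. Pictures are saved under pics/ and viewed, at most 14 in all, crops included, and the job is handed in when it is done.

Besides the shell and the picture viewer there is one more tool, called after ">>>" as name(argument=value, ...), one argument or row to a line, values as JSON. arm_command: Moves the arm, as the interface text tells. Its arguments: {"type":"object","properties":{"increments":{"type":"array"},"squeeze":{"type":"number"}},"required":["increments"]}

```bash
mkdir -p pics; python3 - <<'E'
from workcell import get_state, vision
import cv2,numpy as np
s=get_state();print(s)
for n in("top","side"):
    im=vision.get_image(n);cv2.imwrite(f"pics/{n}0.png",im["color"]);np.savez(f"{n}0.npz",**im)
    print(n,{k:v for k,v in im.items() if k not in("color","z_map")})
E
```

```text
{'t': 0.0, 'qpos': array([-1.21941789e+00,  1.31154286e-01,  1.48926891e+00, -2.51581415e-05,
        1.52297871e+00, -8.54344560e-02]), 'joint_velocities': array([ 0.00157393,  0.00012805, -0.0018449 , -0.00071522,  0.00087032,
       -0.00105567]), 'tau': array([-5.81882687e-04, -5.69396853e+01, -5.00550091e+01, -3.13244709e-04,
        1.49967842e-02, -2.86931801e-06]), 'ee_pos': array([ 0.25365091, -0.54318862,  0.24725419]), 'orientation': array([-8.94975452e-04,  9.76243439e-01,  2.16674710e-01, -1.32389114e-04]), 'force': array([-0.77422907,  0.34715125, -0.85085418]), 'moment': array([-0.04516191, -0.03763836,  0.00802458]), 'grasp_force': 0.0, 'width': 0.0855470096970133}
top {'fx': 379.282925153087, 'fy': 379.282925153087, 'cx': 271.0620714347818, 'cy': 201.52256628175724, 'k1': -0.09063263711744676, 'R': array([[ 0.03141996, -0.99949453,  0.0048443 ],
       [-0.97506587, -0.03171656, -0.21963746],
       [ 0.21968008,  0.00217749, -0.97556954]]), 't': array([-0.03895518,  0.63342529,  0.69497934])}
side {'fx': 383.7768255036755, 'fy': 383.7768255036755, 'cx': 274.28718757514883, 'cy': 208.35369609812332, 'k1': -0.0868030544336394, 'R': array([[ 0.72462492, -0.68878168,  0.02232766],
       [-0.40897176, -0.45587958, -0.79051623],
       [ 0.55467182,  0.56369638, -0.61203396]]), 't': array([-0.4527028 ,  0.28175779,  0.44950145])}
```

View pics/top0.png

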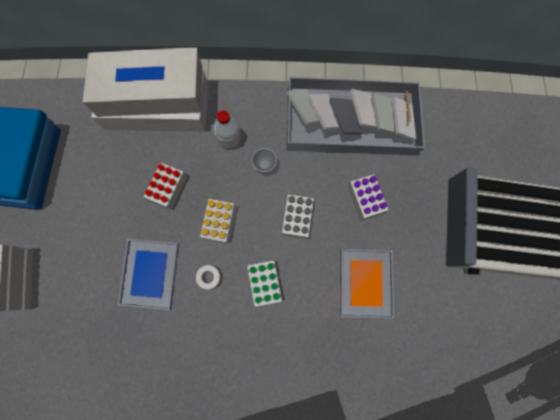

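View pics/side0.png

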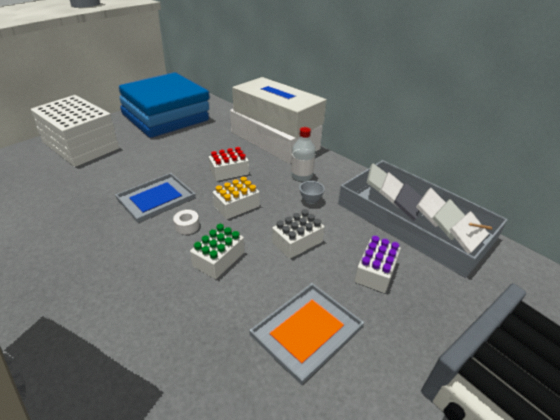

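The top view shows the racks at red (164,185), yellow (217,220), grey (298,216), purple (370,195) and green (265,283). The blue pad is at (149,274), the orange pad at (366,283), the tape at (207,277), the bowl at (265,160) and the bottle at (227,130). The side view agrees.

```bash
cat > h.py <<'E'
import cv2,numpy as np
def ray(im,uv):
    x=(np.asarray(uv,float)-[im["cx"],im["cy"]])/[im["fx"],im["fy"]]
    u=x.copy()
    for _ in range(20): u=x/(1+float(im["k1"])*(u**2).sum(1,keepdims=True))
    return u
def world(im,uv,R,t,z=None):
    u=ray(im,uv);d=np.c_[u,np.ones(len(u))]
    C=-R.T@t; D=d@R
    if z is None:
        uv=np.asarray(uv).astype(int); s=im["z_map"][uv[:,1],uv[:,0]]
    else: s=(z-C[2])/D[:,2]
    return C+D*s[:,None]
HUE=dict(red=(0,8),yellow=(15,30),green=(55,85),purple=(125,155),blue=(105,124),orange=(8,14))
def mask(im,c,box=None):
    h=cv2.cvtColor(im["color"],cv2.COLOR_BGR2HSV)
    a,b=HUE[c]; m=(h[...,0]>=a)&(h[...,0]<=b)&(h[...,1]>130)&(h[...,2]>50)
    if c=="red": m|=(h[...,0]>172)&(h[...,1]>130)&(h[...,2]>50)
    if box is not None:
        k=np.zeros_like(m);k[box[1]:box[3],box[0]:box[2]]=1;m&=k
    return m
def fit(P):
    (cx,cy),(w,h),a=cv2.minAreaRect(P[:,:2].astype(np.float32))
    if w<h: w,h=h,w;a+=90
    a=(a+90)%180-90
    return np.round([cx,cy,w,h,np.radians(a)],4)
E
cat > m0.py <<'E'
from h import *
for n in("top","side"):
    im=dict(np.load(n+"0.npz"))
    B=dict(top=dict(red=(140,155,190,212),yellow=(195,195,240,245),green=(240,255,290,310),purple=(345,170,395,220),blue=(120,240,180,310),orange=(340,248,395,318)),
      side=dict(red=(200,140,255,180),yellow=(205,170,265,220),green=(185,220,250,275),purple=(350,230,405,295),blue=(115,170,200,220),orange=(250,280,365,385)))[n]
    for c,b in B.items():
        v,u=np.nonzero(mask(im,c,b));uv=np.c_[u,v]
        z=.006 if c in("blue","orange") else .052
        P=world(im,uv,im["R"],im["t"]);D=P[:,2]
        Q=world(im,uv,im["R"],im["t"],z)
        if z>.01: Q=Q[D>.047] if (D>.047).sum()>20 else Q
        print(n,c,len(u),len(Q),"z",np.round(np.percentile(D,[5,50,95]),3),fit(Q),"med",np.round(np.median(P[:,:2],0),3))
E
python3 m0.py
```

```text
top red 376 363 z [0.049 0.053 0.055] [ 0.6719  0.2126  0.0708  0.0498 -0.3629] med [0.671 0.213]
top yellow 341 341 z [0.051 0.053 0.055] [ 0.5987  0.0932  0.071   0.0475 -0.1396] med [0.595 0.093]
top green 254 254 z [0.051 0.053 0.055] [ 0.4731 -0.0099  0.0686  0.045   0.231 ] med [ 0.473 -0.01 ]
top purple 308 307 z [0.05  0.053 0.055] [ 0.6611 -0.2258  0.0706  0.0483  0.3356] med [ 0.66  -0.227]
top blue 1381 1381 z [0.004 0.007 0.009] [ 0.484   0.2374  0.0944  0.067  -0.0401] med [0.483 0.237]
top orange 748 748 z [0.004 0.007 0.009] [ 0.4793 -0.2259  0.0949  0.0665 -0.0083] med [ 0.498 -0.214]
side red 276 247 z [0.046 0.051 0.053] [ 0.6695  0.2084  0.0736  0.0579 -0.3504] med [0.67  0.209]
side yellow 450 354 z [0.04  0.051 0.053] [ 0.5967  0.0882  0.0746  0.0549 -0.1453] med [0.6   0.091]
side green 553 486 z [0.046 0.051 0.053] [ 0.4707 -0.0135  0.0765  0.0505  0.2159] med [ 0.468 -0.013]
side purple 589 521 z [0.045 0.051 0.053] [ 0.6578 -0.2279  0.0774  0.0477  0.3351] med [ 0.658 -0.229]
side blue 786 786 z [0.004 0.006 0.007] [ 0.4827  0.2348  0.0958  0.0694 -0.0437] med [0.481 0.234]
side orange 996 996 z [0.004 0.006 0.007] [ 0.4783 -0.2265  0.0969  0.0689 -0.0064] med [ 0.481 -0.226]
```

```bash
cat > plan.py <<'E'
import sys,numpy as np
from workcell import get_state,robot
from scipy.spatial.transform import Rotation as Ro
# usage: plan.py "x,y,z,yaw" ...   -> numbers for rows from present pose
s=get_state();w,x,y,z=s["orientation"];R=Ro.from_quat([x,y,z,w])
print("tcp",s["ee_pos"].round(4),"yaw",np.arctan2(*R.as_matrix()[[1,0],0]).round(4),"w",round(s["width"],4),"g",round(s["grasp_force"],1),"t",s["t"],"F",s["force"].round(1))
for a in sys.argv[1:]:
    a=np.array(eval(a));d=R.inv().apply(a[:3]-s["ee_pos"])/.8
    T=Ro.from_matrix(np.c_[[np.cos(a[3]),np.sin(a[3]),0],[np.sin(a[3]),-np.cos(a[3]),0],[0,0,-1]])
    r=(R.inv()*T).as_rotvec()/.5
    print(a,np.round(d,4),np.round(r,4))
E
python3 - <<'E'
from h import *
from workcell import robot
print(robot.tips_ahead)
im=dict(np.load("top0.npz"))
for n,uv,z in(("bottlecap",(223,117),.125),("bowl",(265,155),.035),("tape",(207,275),.025),("grey",(298,215),.052)):
    print(n,world(im,[uv],im["R"],im["t"],z).round(3))
E
python3 plan.py ".6595,-.227,.25,.335" ".6595,-.227,.12,.335"
```

```text
0.017
bottlecap [[0.791 0.082 0.125]]
bowl [[ 0.746 -0.002  0.035]]
tape [[0.485 0.109 0.025]]
grey [[ 0.612 -0.075  0.052]]
tcp [ 0.2537 -0.5432  0.2473] yaw 0.4368 w 0.0853 g 0.0 t 0.1 F [-0.2  0.1 -0.1]
[ 0.6595 -0.227   0.25    0.335 ] [ 0.6268 -0.1435 -0.003 ] [-3.400e-03 -1.000e-04  2.037e-01]
[ 0.6595 -0.227   0.12    0.335 ] [ 0.6268 -0.1433  0.1595] [-3.400e-03 -1.000e-04  2.037e-01]
```

>>> arm_command(
  increments=[0.627,-0.143,0,0,0,0.204,1,0.627,-0.143,0,0,0,0.204,1,0.627,-0.143,0,0,0,0.204,1,0.627,-0.143,0,0,0,0.204,1,0.627,-0.143,0,0,0,0.204,1,0.627,-0.143,0,0,0,0.204,1,0.627,-0.143,0,0,0,0.204,1,0.627,-0.143,0,0,0,0.204,1,0.627,-0.143,0,0,0,0.204,1,0.627,-0.143,0,0,0,0.204,1,0.627,-0.143,0,0,0,0.204,1,0.627,-0.143,0,0,0,0.204,1],
  squeeze=40,
)

```text
t: 1.6
ee_pos: [0.659, -0.2293, 0.2486]
orientation: [0.0, 0.986, 0.166, -0.0]
force: [0.0, 0.0, 0.1]
width: 0.0853
grasp_force: 0.0
```

```bash
cat > wr.py <<'E'
import sys
from h import *
from workcell import get_state,vision
from scipy.spatial.transform import Rotation as Ro
n,c,z=sys.argv[1],sys.argv[2],float(sys.argv[3])
s=get_state();im=vision.get_image("wrist")
cv2.imwrite(f"pics/{n}.png",im["color"])
w,x,y,q=s["orientation"];W=np.eye(4);W[:3,:3]=Ro.from_quat([x,y,q,w]).as_matrix();W[:3,3]=s["ee_pos"]
M=np.linalg.inv(W@im["T_tool_cam"]);R,t=M[:3,:3],M[:3,3]
m=mask(im,c);m=cv2.morphologyEx(m.astype(np.uint8),cv2.MORPH_OPEN,np.ones((3,3)))
v,u=np.nonzero(m);uv=np.c_[u,v]
P=world(im,uv,R,t);k=abs(P[:,2]-z)<.008
print(len(u),k.sum(),np.median(P[k,2]).round(4),"px",uv[k].min(0),uv[k].max(0))
print(fit(world(im,uv[k],R,t,z)))
E
python3 wr.py w1 purple .052; python3 plan.py ".6595,-.227,.026,.335"
```

```text
1691 1687 0.052 px [253 146] [300 214]
[ 0.6622 -0.2283  0.0724  0.0484  0.3326]
tcp [ 0.6591 -0.2292  0.2487] yaw 0.3329 w 0.0855 g 0.0 t 1.65 F [-0.2  0.7  0.9]
[ 0.6595 -0.227   0.026   0.335 ] [ 0.0013 -0.0025  0.2783] [ 0.0007 -0.0002 -0.0043]
```

>>> arm_command(
  increments=[0.003,0,0.07,0,0,0,1,0.003,0,0.14,0,0,0,1,0.003,0,0.2,0,0,0,1,0.003,0,0.25,0,0,0,1,0.003,0,0.278,0,0,0,1,0.003,0,0.278,0,0,0,1,0.003,0,0.278,0,0,0,-1,0.003,0,0.278,0,0,0,-1,0.003,0,0.278,0,0,0,-1,0.003,0,0.278,0,0,0,-1,0.003,0,0.278,0,0,0,-1,0.003,0,0.278,0,0,0,-1],
)

```text
t: 3.15
ee_pos: [0.6641, -0.2278, 0.029]
orientation: [0.001, 0.986, 0.167, 0.002]
force: [-0.0, -0.7, 7.1]
width: 0.0555
grasp_force: 44.1
```

```bash
python3 plan.py ".6615,-.228,.2,.335" ".4833,.236,.2,-.042"
```

```text
tcp [ 0.6641 -0.2278  0.029 ] yaw 0.3349 w 0.0555 g 44.1 t 3.15 F [-0.  -0.7  7.1]
[ 0.6615 -0.228   0.2     0.335 ] [-2.400e-03 -2.000e-04 -2.138e-01] [ 0.0063 -0.0068 -0.0003]
[ 0.4833  0.236   0.2    -0.042 ] [-0.0222 -0.6212 -0.2158] [ 0.0049 -0.0079  0.7537]
```

>>> arm_command(
  increments=[0,0,-0.04,0,0,0,-1,0,0,-0.1,0,0,0,-1,0,0,-0.16,0,0,0,-1,-0.002,-0.06,-0.215,0,0,0.08,-1,-0.005,-0.14,-0.215,0,0,0.17,-1,-0.008,-0.22,-0.215,0,0,0.26,-1,-0.011,-0.3,-0.215,0,0,0.36,-1,-0.014,-0.38,-0.215,0,0,0.46,-1,-0.017,-0.46,-0.215,0,0,0.56,-1,-0.02,-0.54,-0.215,0,0,0.66,-1,-0.022,-0.62,-0.215,0,0,0.754,-1,-0.022,-0.62,-0.215,0,0,0.754,-1],
)

```text
t: 4.65
ee_pos: [0.4811, 0.2391, 0.1989]
orientation: [-0.001, 1.0, -0.019, 0.001]
force: [1.0, -1.7, -1.1]
width: 0.0551
grasp_force: 43.4
```

>>> arm_command(
  increments=[0,0,0,0,0,0,-1,0,0,0,0,0,0,-1,0,0,0,0,0,0,-1],
)

```text
t: 5.03
ee_pos: [0.4833, 0.2343, 0.1979]
orientation: [0.0, 1.0, -0.022, 0.0]
force: [0.5, -0.2, -1.0]
width: 0.0553
grasp_force: 43.4
```

```bash
python3 wr.py w2 blue .006;python3 plan.py ".4833,.236,.04,-.042"; python3 - <<'E'
from h import *
from workcell import vision
im=vision.get_image("top");cv2.imwrite("pics/top1.png",im["color"])
E
```

```text
3562 3547 0.0061 px [241 138] [309 191]
[0.5052 0.2343 0.0676 0.0539 1.5267]
tcp [0.4832 0.2344 0.1979] yaw -0.0442 w 0.0552 g 43.4 t 5.075 F [-0.5  0.  -1.4]
[ 0.4833  0.236   0.04   -0.042 ] [-0.     -0.0021  0.1974] [ 0.0004 -0.     -0.0045]
```

View pics/w2.png

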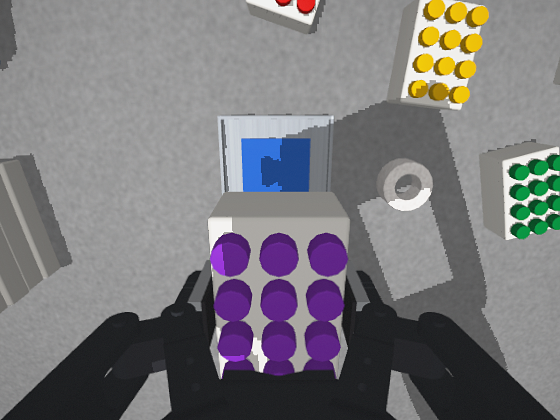

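The wrist view shows the purple rack held squarely between the pads, caps in even rows at columns 230–325. The blue pad is at columns 242–309, in line with it, and its edges put the pad's centre at about (0.484, 0.2345).

>>> arm_command(
  increments=[0.001,0,0.06,0,0,0,-1,0.001,0,0.12,0,0,0,-1,0.001,0,0.16,0,0,0,-1,0.001,0,0.18,0,0,0,-1,0.001,0,0.19,0,0,0,-1,0.001,0,0.197,0,0,0,-1,0.001,0,0.2,0,0,0,-1,0.001,0,0.203,0,0,0,-1,0.001,0,0.203,0,0,0,-1,0.001,0,0.203,0,0,0,-1],
)

```text
t: 6.38
ee_pos: [0.4836, 0.2357, 0.0358]
orientation: [-0.0, 1.0, -0.021, 0.0]
force: [0.7, 0.3, -1.3]
width: 0.0554
grasp_force: 43.4
```

>>> arm_command(
  increments=[0,0,0.0015,0,0,0,-1,0,0,0.003,0,0,0,-1,0,0,0.004,0,0,0,-1,0,0,0.004,0,0,0,-1],
)

```text
t: 6.88
ee_pos: [0.4844, 0.2361, 0.0349]
orientation: [-0.0, 1.0, -0.021, 0.001]
force: [-9.9, -2.9, 20.6]
width: 0.0557
grasp_force: 46.0
```

>>> arm_command(
  increments=[0,0,-0.003,0,0,0,-1,0,0,-0.003,0,0,0,-1,0,0,-0.003,0,0,0,0.65,0,0,-0.003,0,0,0,0.65,0,0,-0.003,0,0,0,0.65,0,0,-0.003,0,0,0,0.65,0,0,-0.04,0,0,0,0.65,0,0,-0.1,0,0,0,0.65,0,0,-0.17,0,0,0,1,0,0,-0.2,0,0,0,1,0,0,-0.24,0,0,0,1,0,0,-0.24,0,0,0,1],
)

```text
t: 8.38
ee_pos: [0.4851, 0.2363, 0.2277]
orientation: [-0.001, 1.0, -0.021, 0.003]
force: [0.2, 0.1, -0.4]
width: 0.0854
grasp_force: 0.0
```

```bash
python3 wr.py w3 purple .058; python3 plan.py ".6715,.211,.23,-.357"
```

```text
2015 2009 0.058 px [254 158] [305 231]
[ 0.4821  0.234   0.0732  0.0483 -0.0415]
tcp [0.4842 0.2359 0.2256] yaw -0.0422 w 0.0855 g 0.0 t 8.425 F [-0.9  0.1 -0.3]
[ 0.6715  0.211   0.23   -0.357 ] [ 0.2352  0.0213 -0.0049] [-0.0031 -0.0049  0.6297]
```

>>> arm_command(
  increments=[0.06,0.005,0,0,0,0.16,1,0.12,0.011,0,0,0,0.32,1,0.18,0.016,0,0,0,0.48,1,0.235,0.021,0,0,0,0.63,1,0.235,0.021,0,0,0,0.63,1,0.235,0.021,0,0,0,0.63,1,0.235,0.021,0,0,0,0.63,1,0.235,0.021,0,0,0,0.63,1],
)

```text
t: 9.43
ee_pos: [0.67, 0.2114, 0.2251]
orientation: [-0.0, 0.984, -0.177, 0.0]
force: [-0.1, 0.3, -0.0]
width: 0.0853
grasp_force: 0.0
```

```bash
python3 wr.py w4 red .052; python3 plan.py ".6715,.211,.026,-.357"
```

```text
2020 2014 0.0519 px [250 150] [301 223]
[ 0.6739  0.2109  0.073   0.0486 -0.3563]
tcp [0.6701 0.2113 0.2252] yaw -0.3564 w 0.0853 g 0.0 t 9.475 F [ 0.3 -0.6 -0.1]
[ 0.6715  0.211   0.026  -0.357 ] [ 1.600e-03 -1.000e-04  2.489e-01] [-0.0012 -0.0017  0.0013]
```

View pics/w4.png

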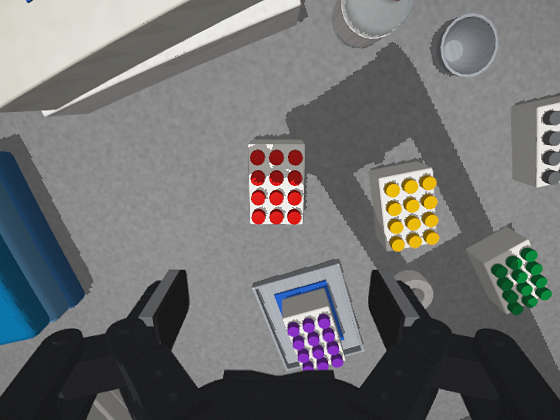

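The red rack sits square to the jaws, caps at columns 250–301 and rows 150–223, with clear space on both sides. The purple rack stands in the middle of the blue tray at about (316,340).

>>> arm_command(
  increments=[0.004,0,0.07,0,0,0,1,0.004,0,0.14,0,0,0,1,0.004,0,0.2,0,0,0,1,0.004,0,0.235,0,0,0,1,0.004,0,0.249,0,0,0,1,0.004,0,0.249,0,0,0,1,0.004,0,0.249,0,0,0,-1,0.004,0,0.249,0,0,0,-1,0.004,0,0.249,0,0,0,-1,0.004,0,0.249,0,0,0,-1,0.004,0,0.249,0,0,0,-1,0.004,0,0.249,0,0,0,-1],
)

```text
t: 10.98
ee_pos: [0.6752, 0.2102, 0.0277]
orientation: [-0.001, 0.984, -0.178, 0.002]
force: [-0.7, 0.6, 6.3]
width: 0.0552
grasp_force: 43.9
```

```bash
python3 plan.py ".482,.2345,.2,-.042"
```

```text
tcp [0.6752 0.2102 0.0277] yaw -0.3572 w 0.0552 g 43.9 t 10.975 F [-0.7  0.6  6.3]
[ 0.482   0.2345  0.2    -0.042 ] [-0.2361  0.0555 -0.2163] [-0.0032 -0.0069 -0.6304]
```

>>> arm_command(
  increments=[0,0,-0.04,0,0,0,-1,0,0,-0.1,0,0,0,-1,0,0,-0.16,0,0,0,-1,-0.03,0.007,-0.217,0,0,-0.08,-1,-0.08,0.019,-0.217,0,0,-0.22,-1,-0.13,0.031,-0.217,0,0,-0.36,-1,-0.19,0.045,-0.217,0,0,-0.5,-1,-0.235,0.055,-0.217,0,0,-0.63,-1,-0.235,0.055,-0.217,0,0,-0.63,-1,-0.235,0.055,-0.217,0,0,-0.63,-1,-0.235,0.055,-0.217,0,0,-0.63,-1,-0.235,0.055,-0.217,0,0,-0.63,-1],
)

```text
t: 12.48
ee_pos: [0.4827, 0.2341, 0.1987]
orientation: [0.0, 1.0, -0.022, 0.0]
force: [-0.0, 0.2, -1.2]
width: 0.0558
grasp_force: 43.1
```

```bash
python3 plan.py ".4838,.2358,.088,-.042"
```

```text
tcp [0.4827 0.2341 0.1987] yaw -0.0431 w 0.0558 g 43.1 t 12.475 F [-0.   0.2 -1.2]
[ 0.4838  0.2358  0.088  -0.042 ] [ 0.0013 -0.0022  0.1383] [ 0.0002 -0.0001 -0.0021]
```

>>> arm_command(
  increments=[0.001,-0.001,0.05,0,0,0,-1,0.001,-0.001,0.09,0,0,0,-1,0.001,-0.001,0.115,0,0,0,-1,0.001,-0.001,0.128,0,0,0,-1,0.001,-0.001,0.134,0,0,0,-1,0.001,-0.001,0.138,0,0,0,-1,0.001,-0.001,0.14,0,0,0,-1,0.001,-0.001,0.14,0,0,0,-1,0.001,-0.001,0.14,0,0,0,-1],
)

```text
t: 13.6
ee_pos: [0.4831, 0.2352, 0.0871]
orientation: [-0.0, 1.0, -0.021, 0.0]
force: [-0.3, -0.7, -1.2]
width: 0.0552
grasp_force: 43.1
```

>>> arm_command(
  increments=[0,0,0.001,0,0,0,-1,0,0,0.002,0,0,0,-1,0,0,0.002,0,0,0,-1,0,0,0.002,0,0,0,-1],
)

```text
t: 14.1
ee_pos: [0.4831, 0.2352, 0.0857]
orientation: [-0.0, 1.0, -0.021, 0.0]
force: [-2.3, -0.6, 5.5]
width: 0.0554
grasp_force: 43.7
```

Contact, lightly loaded. I'll release and rise.

>>> arm_command(
  increments=[0,0,0,0,0,0,0.3,0,0,0,0,0,0,0.65,0,0,0,0,0,0,0.65,0,0,0,0,0,0,0.65,0,0,-0.04,0,0,0,0.65,0,0,-0.1,0,0,0,0.65,0,0,-0.17,0,0,0,1,0,0,-0.21,0,0,0,1,0,0,-0.24,0,0,0,1,0,0,-0.24,0,0,0,1,0,0,-0.24,0,0,0,1],
)

```text
t: 15.48
ee_pos: [0.4824, 0.2349, 0.2756]
orientation: [0.0, 1.0, -0.021, -0.001]
force: [0.1, 0.5, 0.6]
width: 0.0854
grasp_force: 0.0
```

```bash
python3 wr.py w5 red .110; python3 plan.py ".599,.0905,.23,-.142"
```

```text
2134 2122 0.1099 px [252 156] [304 230]
[ 0.4808  0.2335  0.0731  0.0486 -0.0424]
tcp [0.4822 0.2348 0.2751] yaw -0.0422 w 0.0857 g 0.0 t 15.525 F [ 0.1  0.1 -0.5]
[ 0.599   0.0905  0.23   -0.142 ] [0.1537 0.174  0.0562] [0.0023 0.0049 0.1997]
```

>>> arm_command(
  increments=[0.05,0.05,0,0,0,0.06,1,0.1,0.11,0,0,0,0.13,1,0.154,0.174,0.03,0,0,0.2,1,0.154,0.174,0.056,0,0,0.2,1,0.154,0.174,0.056,0,0,0.2,1,0.154,0.174,0.056,0,0,0.2,1,0.154,0.174,0.056,0,0,0.2,1,0.154,0.174,0.056,0,0,0.2,1],
)

```text
t: 16.52
ee_pos: [0.6003, 0.0916, 0.2335]
orientation: [-0.0, 0.998, -0.07, 0.001]
force: [0.0, 0.0, 0.3]
width: 0.0855
grasp_force: 0.0
```

```bash
python3 wr.py w6 yellow .052; python3 plan.py ".599,.0905,.026,-.142"
```

```text
4841 1924 0.0519 px [253 153] [302 224]
[ 0.5997  0.0909  0.0732  0.049  -0.141 ]
tcp [0.6003 0.0914 0.2333] yaw -0.1412 w 0.0855 g 0.0 t 16.575 F [-0.3  0.5 -0.5]
[ 0.599   0.0905  0.026  -0.142 ] [-0.0018  0.0015  0.2592] [-0.0007 -0.0031  0.0016]
```

>>> arm_command(
  increments=[0,0,0.07,0,0,0,1,0,0,0.14,0,0,0,1,0,0,0.2,0,0,0,1,0,0,0.245,0,0,0,1,0,0,0.259,0,0,0,1,0,0,0.259,0,0,0,1,0,0,0.259,0,0,0,-1,0,0,0.259,0,0,0,-1,0,0,0.259,0,0,0,-1,0,0,0.259,0,0,0,-1,0,0,0.259,0,0,0,-1,0,0,0.259,0,0,0,-1],
)

```text
t: 18.08
ee_pos: [0.6019, 0.091, 0.0275]
orientation: [-0.0, 0.997, -0.071, 0.002]
force: [-0.6, 0.5, 6.4]
width: 0.0557
grasp_force: 43.9
```

```bash
python3 plan.py ".599,.0905,.25,-.142" ".4825,.235,.25,-.042"
```

```text
tcp [0.6019 0.091  0.0275] yaw -0.1422 w 0.0557 g 43.9 t 18.075 F [-0.6  0.5  6.4]
[ 0.599   0.0905  0.25   -0.142 ] [-0.0024  0.0009 -0.2781] [-0.0018 -0.0075 -0.0003]
[ 0.4825  0.235   0.25   -0.042 ] [-0.1722 -0.1573 -0.2786] [-0.0014 -0.0076 -0.2003]
```

>>> arm_command(
  increments=[0,0,-0.04,0,0,0,-1,0,0,-0.1,0,0,0,-1,0,0,-0.16,0,0,0,-1,0,0,-0.22,0,0,0,-1,-0.02,-0.02,-0.278,0,0,-0.02,-1,-0.07,-0.064,-0.278,0,0,-0.08,-1,-0.12,-0.11,-0.278,0,0,-0.14,-1,-0.171,-0.157,-0.278,0,0,-0.2,-1,-0.171,-0.157,-0.278,0,0,-0.2,-1,-0.171,-0.157,-0.278,0,0,-0.2,-1,-0.171,-0.157,-0.278,0,0,-0.2,-1,-0.171,-0.157,-0.278,0,0,-0.2,-1],
)

```text
t: 19.58
ee_pos: [0.4831, 0.2336, 0.2474]
orientation: [0.0, 1.0, -0.022, -0.0]
force: [0.2, 0.1, -2.2]
width: 0.0555
grasp_force: 43.1
```

```bash
python3 plan.py ".4827,.235,.139,-.042"
```

```text
tcp [0.4831 0.2336 0.2474] yaw -0.0439 w 0.0555 g 43.1 t 19.575 F [ 0.2  0.1 -2.2]
[ 0.4827  0.235   0.139  -0.042 ] [-0.0005 -0.0017  0.1356] [ 0.0004  0.0001 -0.0038]
```

>>> arm_command(
  increments=[-0.001,-0.001,0.05,0,0,0,-1,-0.001,-0.001,0.09,0,0,0,-1,-0.001,-0.001,0.115,0,0,0,-1,-0.001,-0.001,0.127,0,0,0,-1,-0.001,-0.001,0.132,0,0,0,-1,-0.001,-0.001,0.135,0,0,0,-1,-0.001,-0.001,0.137,0,0,0,-1,-0.001,-0.001,0.137,0,0,0,-1,-0.001,-0.001,0.137,0,0,0,-1],
)

```text
t: 20.7
ee_pos: [0.4819, 0.2354, 0.1383]
orientation: [-0.0, 1.0, -0.021, 0.0]
force: [-0.3, -0.1, -0.8]
width: 0.0552
grasp_force: 43.2
```

>>> arm_command(
  increments=[0,0,0.001,0,0,0,-1,0,0,0.002,0,0,0,-1,0,0,0.002,0,0,0,-1,0,0,0.002,0,0,0,-1],
)

```text
t: 21.2
ee_pos: [0.4821, 0.2355, 0.1376]
orientation: [-0.0, 1.0, -0.021, 0.001]
force: [-3.6, -1.1, 7.7]
width: 0.0554
grasp_force: 44.2
```

>>> arm_command(
  increments=[0,0,0,0,0,0,0.3,0,0,0,0,0,0,0.65,0,0,0,0,0,0,0.65,0,0,0,0,0,0,0.65,0,0,-0.04,0,0,0,0.65,0,0,-0.1,0,0,0,0.65,0,0,-0.17,0,0,0,1,0,0,-0.2,0,0,0,1,0,0,-0.2,0,0,0,1,0,0,-0.2,0,0,0,1],
)

```text
t: 22.45
ee_pos: [0.4812, 0.2352, 0.2947]
orientation: [0.0, 1.0, -0.021, -0.001]
force: [0.0, -0.1, -0.1]
width: 0.0852
grasp_force: 0.0
```

```bash
python3 wr.py w7 yellow .162; python3 plan.py ".473,-.011,.25,.223"
```

```text
2738 2707 0.1619 px [248 161] [307 244]
[ 0.4802  0.2338  0.0742  0.0489 -0.0424]
tcp [0.481  0.2351 0.2942] yaw -0.0422 w 0.0858 g 0.0 t 22.5 F [ 0.2 -0.4 -1.4]
[ 0.473 -0.011  0.25   0.223] [0.0032 0.3077 0.0556] [ 0.0016  0.0059 -0.5304]
```

Yellow is within 1 mm of red. Next is green.

>>> arm_command(
  increments=[0,0.06,0,0,0,-0.1,1,0,0.13,0,0,0,-0.22,1,0,0.2,0.02,0,0,-0.35,1,0.003,0.27,0.04,0,0,-0.46,1,0.003,0.308,0.056,0,0,-0.53,1,0.003,0.308,0.056,0,0,-0.53,1,0.003,0.308,0.056,0,0,-0.53,1,0.003,0.308,0.056,0,0,-0.53,1,0.003,0.308,0.056,0,0,-0.53,1],
)

```text
t: 23.62
ee_pos: [0.4739, -0.01, 0.2518]
orientation: [0.0, 0.994, 0.112, 0.0]
force: [-0.2, -0.7, 0.9]
width: 0.0854
grasp_force: 0.0
```

```bash
python3 wr.py w8 green .052; python3 plan.py ".473,-.011,.026,.223"
```

```text
1646 1639 0.052 px [255 150] [301 217]
[ 0.4735 -0.0116  0.0725  0.0485  0.2242]
tcp [ 0.4739 -0.0102  0.2518] yaw 0.224 w 0.0857 g 0.0 t 23.675 F [-0.7  0.7 -0.1]
[ 0.473 -0.011  0.026  0.223] [-0.0015  0.0008  0.2822] [ 0.0001 -0.001   0.0021]
```

>>> arm_command(
  increments=[-0.001,0.001,0.07,0,0,0,1,-0.001,0.001,0.14,0,0,0,1,-0.001,0.001,0.21,0,0,0,1,-0.001,0.001,0.265,0,0,0,1,-0.001,0.001,0.282,0,0,0,1,-0.001,0.001,0.282,0,0,0,1,-0.001,0.001,0.282,0,0,0,-1,-0.001,0.001,0.282,0,0,0,-1,-0.001,0.001,0.282,0,0,0,-1,-0.001,0.001,0.282,0,0,0,-1,-0.001,0.001,0.282,0,0,0,-1,-0.001,0.001,0.282,0,0,0,-1],
)

```text
t: 25.18
ee_pos: [0.4751, -0.0121, 0.0282]
orientation: [0.0, 0.994, 0.111, 0.002]
force: [-0.4, -0.1, 6.1]
width: 0.0553
grasp_force: 43.0
```

```bash
python3 plan.py ".4795,-.226,.16,-.007"
```

```text
tcp [ 0.4751 -0.0121  0.0282] yaw 0.2228 w 0.0553 g 43.0 t 25.175 F [-0.4 -0.1  6.1]
[ 0.4795 -0.226   0.16   -0.007 ] [-0.0531  0.2622 -0.1646] [ 0.0018 -0.0081  0.4596]
```

>>> arm_command(
  increments=[0,0,-0.04,0,0,0,-1,0,0,-0.1,0,0,0,-1,0,0,-0.165,0,0,0,-1,-0.012,0.06,-0.165,0,0,0.11,-1,-0.025,0.13,-0.165,0,0,0.23,-1,-0.04,0.2,-0.165,0,0,0.35,-1,-0.053,0.262,-0.165,0,0,0.46,-1,-0.053,0.262,-0.165,0,0,0.46,-1,-0.053,0.262,-0.165,0,0,0.46,-1,-0.053,0.262,-0.165,0,0,0.46,-1,-0.053,0.262,-0.165,0,0,0.46,-1,-0.053,0.262,-0.165,0,0,0.46,-1],
)

```text
t: 26.68
ee_pos: [0.4782, -0.225, 0.158]
orientation: [0.0, 1.0, -0.003, 0.0]
force: [0.6, -0.5, -0.7]
width: 0.0553
grasp_force: 43.0
```

```bash
python3 wr.py w9 orange .006; python3 plan.py ".4805,-.2265,.036,-.007"
```

```text
2643 2631 0.0061 px [250 143] [318 190]
[ 0.5058 -0.2316  0.0601  0.042   1.5656]
tcp [ 0.4782 -0.2251  0.1579] yaw -0.0062 w 0.0555 g 43.0 t 26.725 F [-0.3  0.3 -1.3]
[ 0.4805 -0.2265  0.036  -0.007 ] [0.0029 0.0017 0.1524] [ 0.     -0.      0.0017]
```

>>> arm_command(
  increments=[0.002,0.002,0.05,0,0,0,-1,0.002,0.002,0.1,0,0,0,-1,0.002,0.002,0.13,0,0,0,-1,0.002,0.002,0.143,0,0,0,-1,0.002,0.002,0.149,0,0,0,-1,0.002,0.002,0.152,0,0,0,-1,0.002,0.002,0.154,0,0,0,-1,0.002,0.002,0.154,0,0,0,-1,0.002,0.002,0.154,0,0,0,-1],
)

```text
t: 27.85
ee_pos: [0.4799, -0.2274, 0.0351]
orientation: [0.0, 1.0, -0.004, 0.0]
force: [-0.8, -0.4, -1.6]
width: 0.0554
grasp_force: 43.1
```

>>> arm_command(
  increments=[0,0,0.001,0,0,0,-1,0,0,0.002,0,0,0,-1,0,0,0.002,0,0,0,-1,0,0,0.002,0,0,0,-1],
)

```text
t: 28.35
ee_pos: [0.4798, -0.2274, 0.0343]
orientation: [0.0, 1.0, -0.004, 0.0]
force: [-6.0, 3.4, 10.4]
width: 0.0551
grasp_force: 44.4
```

>>> arm_command(
  increments=[0,0,0,0,0,0,0.3,0,0,0,0,0,0,0.65,0,0,0,0,0,0,0.65,0,0,0,0,0,0,0.65,0,0,-0.04,0,0,0,0.65,0,0,-0.1,0,0,0,0.65,0,0,-0.17,0,0,0,1,0,0,-0.24,0,0,0,1,0,0,-0.27,0,0,0,1,0,0,-0.27,0,0,0,1,0,0,-0.27,0,0,0,1],
)

```text
t: 29.72
ee_pos: [0.4791, -0.227, 0.2475]
orientation: [-0.001, 1.0, -0.004, -0.001]
force: [0.4, -0.4, -0.4]
width: 0.0856
grasp_force: 0.0
```

```bash
python3 wr.py w10 green .058; python3 - <<'E'
from h import *
from workcell import vision
cv2.imwrite("pics/side2.png",vision.get_image("side")["color"])
E
```

```text
1755 1748 0.058 px [255 151] [303 220]
[ 0.4787 -0.2293  0.0727  0.0483 -0.0045]
```

View pics/side2.png

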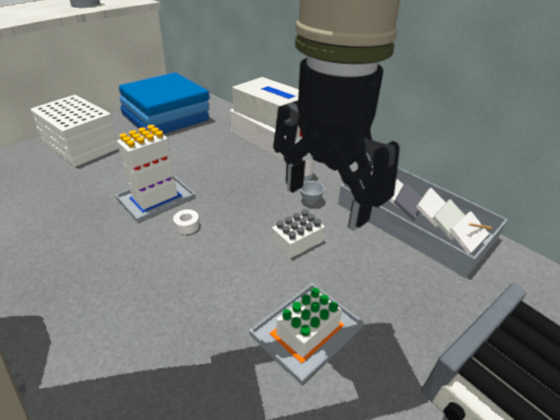

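The side view shows the neat three-rack stack on the blue tray at (150,170) and green centred on the orange pad at (308,322). The tape at (186,221), grey rack at (299,232) and bowl at (313,193) have not moved. The arm is clear of everything.

```bash
python3 -c "
from workcell import ticket
print(ticket.sign_off())"
```

```text
the job is handed in; nothing more can be done
None
```

The job is handed in at about 30 s of the 120 s allowed: purple, red and yellow are stacked on the blue pad and green is on the orange pad, all within about 4 mm by my camera measurements; sign-off returned no verdict.

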